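# Reset the heating-loop regulating valve to two turns open

## Task

Reset the regulating valve of the heating loop: grip the upright handle on the rim of its round handwheel, wind the wheel clockwise (seen from above) until the valve is fully closed against its stop, then back it off anticlockwise exactly two full turns. Finish with the wheel still there and the handle still gripped, so that it cannot creep while the gauge is read: do not let go at the end. Leave the things lying around the pipework where they are.

Things in the scene. Friction and masses are not known exactly. Their poses are not given: they have to be found in the camera images.
- valve: the fixed brass regulating valve in its pipe run. The steel pipe lies along the body's y axis, 60 mm above the bench, 350 mm between the two elbows where it goes down through the bench; a ball valve with a flat lever sits on the -y side and a pressure gauge on the +y side, both below 136 mm; the lever is not to be used. Origin on the bench under the valve's upright stem
- wheel_centre (a point): the centre of the grey four-spoke handwheel, on the upright stem axis, at the height of the middle of the rim (150 mm above the bench). The wheel is level, 120 mm across, its rim 12 mm thick; hub nut and stem end stand up to 17 mm above this point. It does not rise as it turns
- handle: the black revolving handle, a nearly cylindrical upright grip 19 mm in diameter (20 mm at its belly) and 56 mm tall, standing on the wheel's rim 50 mm from the wheel's axis. It turns freely on its own pin, so it can stay clamped at a fixed orientation while it is carried round the wheel's axis. Origin at its lower end, 10 mm above wheel_centre's height; z up; 4 mm below it is the boss of the rim
- handle_mid (a point): the middle of the black handle, half-way up (38 mm above wheel_centre's height, 188 mm above the bench), 50 mm from the wheel's axis
- handwheel (a joint): angle of the handwheel in rad: 0 = closed hard against its stop; it grows as the wheel turns anticlockwise seen from above (opening), 6.283 per turn, and counts on over several turns (starts somewhere between 0.4 and 1.2 turns open; it would open to 4 turns). At value q the handle stands in the direction q anticlockwise from the valve body's +x axis. Turning takes about 0.2 N m of friction (4 to 5 N at the handle); it stays where it is left
- jar: bystander, not to be disturbed: a closed glass jar with a twist cap, 70 mm across, 105 mm tall; origin at the centre of its underside
- cork_block: bystander, not to be disturbed: a cork block, 110 x 65 x 40 mm, lying flat; origin at the centre of its underside
- scraper: bystander, not to be disturbed: a scraper with a yellow handle and a flat steel blade, 200 mm long, lying along its x axis; origin on its underside where handle meets blade
- brush: bystander, not to be disturbed: a round horsehair brush, 52 mm across, 100 mm tall, standing on its hair; origin at the centre of its underside
- wrench: bystander, not to be disturbed: a steel spanner, 180 mm long, 8 mm thick, lying flat along its x axis; origin at the centre of its underside
- coupling: bystander, not to be disturbed: a brass pipe coupling (ring), 42 mm across, 34 mm tall; origin at the centre of its underside
- tin: bystander, not to be disturbed: a plain metal tin, 74 mm across, 85 mm tall; origin at the centre of its underside

How it is judged:
On the way, in this order (a step that is already met when the one before it is completed fails the run):
1. the wheel, gripped by its handle, is wound fully closed against the stop (value of joint handwheel below 0.06 rad and contact force between the fingers and handle above 6 N and distance between the grasp point and handle_mid below 0.035 m), for 0.1 s.
2. the wheel is backed off two full turns and stands there, the handle gripped (value of joint handwheel between 12.366 and 12.766 rad and velocity of joint handwheel between -0.05 and 0.05 rad/s and contact force between the fingers and handle above 6 N and distance between the grasp point and handle_mid below 0.035 m), for 0.3 s.
At the end, for the whole second after the job is handed in: The handwheel stands two full turns (12.57 rad, plus or minus 0.2 rad) open from its stop and does not turn, and the fingers are closed round the black handle with a grip force of more than 6 N, the grasp point within 35 mm of the handle's middle (all of step 2); the arm keeps its last pose, push and grip.
It fails at once if a thing lying around the pipework (jar, cork block, scraper, brush, spanner, coupling, tin) is shifted by more than 20 mm or knocked over (distance of any of jar, cork_block, scraper, brush, wrench, coupling, tin from where it was at the start of the episode above 0.02 m or angle between any of jar, cork_block, scraper, brush, wrench, coupling, tin's own z axis and vertical above 0.5 rad).
It also fails if it takes over 64 s, if anything falls off the work surface, if the arm or the gripper's body presses on something with over 40 N, if the wrist force passes 120 N, or if a joint passes its speed limit or range.

## Robot

A 6-joint arm with a two-finger parallel gripper is mounted at the origin on the work surface. World frame = base frame: x ahead of the robot, y to its left, z up, the work surface at z = 0. Lengths are in m, angles in rad, forces in N, time in s.
With the tool pointing down it reaches from about 0.325 to 0.85 m from the base axis. Payload 15.5 kg.
Tool frame: the origin (TCP) lies midway between the tips of the shut fingers; the grasp point (between the pads) lies robot.grip_point_offset behind it (robot.grip_point_offset is the distance from the TCP to the grasp point, in m); z points along the fingers, y is the direction in which the jaws open and shut (so a half turn about z gives the same grasp; the last joint's range is limited). The gripper opens to 91 mm and grips with 3 to 60 N. Pads are 32 mm wide; open, the fingers measure 118 mm over their backs; the gripper's body (76 mm by 178 mm) begins 60 mm behind the grasp point.
Start: joints at [1.111, 0.494, 1.345, -0, 1.302, -0.096], TCP at [0.222, 0.584, 0.214] pointing down, gripper open.
Joint ranges: [-2.91, 2.91], [-0.82, 2.16], [0.22, 2.67], [-1.22, 4.37], [0.12, 2.79], [-3.08, 3.08]. Speed limits (rad/s): [1.89, 1.89, 2.57, 3.01, 3.01, 3.01].

## Interface

Orientations are given as a rotation vector (axis times angle).
In Python, from station import robot gives the robot as it stands. The module is installed in compiled form; this text tells all that it offers. Calls block until the motion is done:
- robot.move_pose(position, orientation): joint-space move of the TCP to a pose.
- robot.move_linear(position, ori=None, velocity=0.15, force_limit=None): straight line of the TCP; ori=None keeps the orientation; velocity is the mean speed in m/s. With force_limit (N) it stops when the force on the tool has changed by that much, and returns True; else False.
- robot.movej(angles): joint-space move.
- robot.set_gripper(opening, effort=None): finger opening in m; effort is the grip in N (None keeps the last); returns when the fingers have stopped.
- robot.hold(seconds).
- robot.ik(position, orientation): joint angles nearest the present ones, or None.
- robot.capture(name): name is "side" or "top" or "wrist"; returns (picture, depth): 420x560x3 uint8, blue, green, red; 420x560 float32, m along the optical axis (not along the pixel's ray), 0 where there is no reading.
- robot.calibration(name): a dict with "camera_matrix" (3x3 intrinsics, pixels), "distortion" ([k1, k2, p1, p2, k3] as OpenCV has them; the pictures are not rectified), "R" (3x3) and "t" (3): a world point X has camera coordinates R X + t. Camera axes: x right, y down, z forward; pixel columns grow to the right and rows downward; lengths in m; the calibration is good to about 2 mm. A picture is of the moment at which its call begins: read the wrist's pose just before it. calibration takes no time and is no camera call; for the wrist camera it gives the pose at the moment of the call.
A pose or a line that the arm cannot do raises robot.PlanningError and nothing moves.
- robot.close_job(): hands the job in, once; it reports no verdict.
Readings, each from a call of its own:
- robot.get_t(): time.
- robot.get_qpos(): joint angles.
- robot.get_qvel(): joint speeds.
- robot.get_joint_torque(): joint torques, N m.
- robot.get_tcp_pos(): TCP position.
- robot.get_orientation(): TCP orientation.
- robot.get_force(): force on the tool from outside, world axes, zero at the start.
- robot.get_ft_torque(): the same for the moment, N m.
- robot.get_opening(): finger opening in m.
Only numpy, scipy, OpenCV 4.12 (cv2) and the standard library are available. Lean on these libraries where they do the work, as an engineer would, in place of code of your own. Each camera call takes 0.05 s, during which the arm holds its last target. There are 200 camera calls.

## Working session

There is one attempt and no reset: what is moved stays moved. The work goes in short steps, each a Python script; the robot and the scene stay as the last script left them, time stands still between calls to the robot, and variables do not carry over. Pictures are saved under pics/ and viewed, about 8 in all and at most 12, crops included, and the job is handed in when it is done.

```bash
mkdir -p pics; python3 - <<'E'
from station import robot
import cv2, numpy as np
print(robot.get_t(), robot.grip_point_offset, robot.get_tcp_pos(), robot.get_orientation())
ims=[]
for n in ("top","side"):
    p,d=robot.capture(n); np.savez(f"{n}.npz",p=p,d=d,**{k:np.array(v) for k,v in robot.calibration(n).items()})
    cv2.imwrite(f"pics/{n}1.png",p)
    c=robot.calibration(n); print(n,c)
E
```

```text
0.0 0.0188 [0.22221796 0.58376757 0.21335339] [-5.68254106e-01 -3.08945789e+00  1.79117751e-03]
top {'camera_matrix': array([[437.49000478,   0.        , 281.70291531],
       [  0.        , 437.49000478, 215.58942453],
       [  0.        ,   0.        ,   1.        ]]), 'distortion': array([-0.09523281,  0.        ,  0.        ,  0.        ,  0.        ]), 'R': array([[-1.45523923e-02, -9.99892983e-01, -1.50027966e-03],
       [-9.98673825e-01,  1.46087221e-02, -4.93677751e-02],
       [ 4.93844091e-02,  7.79870793e-04, -9.98779541e-01]]), 't': array([0.09959543, 0.56453589, 1.17585617])}
side {'camera_matrix': array([[491.5968687 ,   0.        , 281.40390271],
       [  0.        , 491.5968687 , 212.18463464],
       [  0.        ,   0.        ,   1.        ]]), 'distortion': array([-0.04904079,  0.        ,  0.        ,  0.        ,  0.        ]), 'R': array([[ 0.95803957, -0.28656724,  0.00627738],
       [-0.13818052, -0.48092514, -0.86580434],
       [ 0.25113011,  0.8286074 , -0.50034333]]), 't': array([-0.51060258,  0.23806044,  0.93177448])}
```

View pics/top1.png

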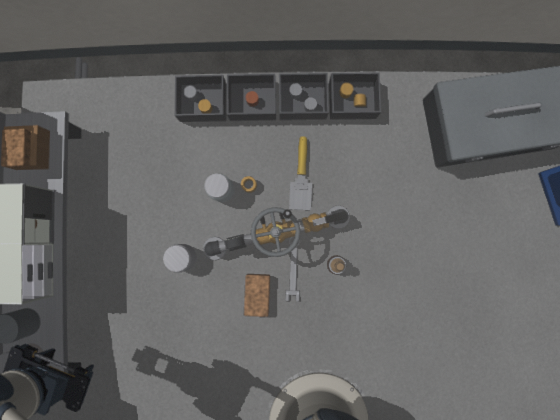

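View pics/side1.png

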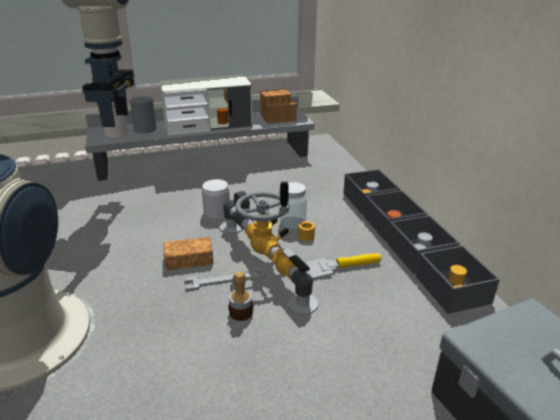

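```bash
cat > h.py <<'E'
import numpy as np, cv2
def cloud(p,d,c):
    h,w=d.shape; u,v=np.meshgrid(np.arange(w),np.arange(h))
    r=cv2.undistortPoints(np.stack([u,v],-1).reshape(-1,1,2).astype(float),c["camera_matrix"],c["distortion"]).reshape(h,w,2)
    X=np.dstack([r*d[...,None],d])
    W=(X-c["t"])@c["R"]; W[d<=0]=np.nan
    return W
def circ(P):
    for _ in range(4):
        s=np.linalg.lstsq(np.c_[2*P,np.ones(len(P))],(P**2).sum(1),rcond=None)[0]
        r=np.sqrt(s[2]+s[0]**2+s[1]**2); e=abs(np.hypot(*(P-s[:2]).T)-r); P=P[e<max(.006,2*np.median(e))]
    return s[:2],r,len(P)
E
python3 - <<'E'
from h import *
for n in("top","side"):
    f=np.load(n+".npz"); W=cloud(f["p"],f["d"],f)
    if n=="top":
        c0=W[232,268]; 
        box=(slice(195,275),slice(235,315))
    else: box=(slice(170,240),slice(225,305))
    w=W[box].reshape(-1,3); z=w[:,2]
    m=(z>.138)&(z<.164); P=w[m]; print(n,m.sum(),P.mean(0))
    med=np.median(P[:,:2],0); P=P[np.hypot(*(P[:,:2]-med).T)<.09]
    cc=P[:,:2]
    r=np.hypot(*(cc-cc.mean(0)).T); c,rr,k=circ(cc[r>.04]); print("circle",c,rr,k,"z",np.median(P[:,2]))
    m=(z>.175)&(z<.235); H=w[m]; print("handle",m.sum(),H.mean(0),H.min(0),H.max(0))
    t=H[H[:,2]>.206]; print("handle top",len(t),t.mean(0) if len(t) else None)
f=np.load("top.npz");W=cloud(f["p"],f["d"],f)
for uv in((214,248),(225,246),(340,216),(330,218)): print(uv,W[uv[1],uv[0]])
a=cv2.resize(f["p"][180:280,190:360],None,fx=4.5,fy=4.5,interpolation=cv2.INTER_CUBIC)[:300*2]
g=np.load("side.npz")["p"][170:315,180:330]; b=cv2.resize(g,None,fx=4,fy=4,interpolation=cv2.INTER_CUBIC)
cv2.imwrite("pics/topc.png",cv2.convertScaleAbs(a,alpha=1.5)); cv2.imwrite("pics/sidec.png",cv2.convertScaleAbs(b,alpha=1.4))
E
```

```text
top 938 [0.51884847 0.10908244 0.15431058]
circle [0.52084153 0.10786065] 0.053697141599802684 641 z 0.15488333146533464
handle 59 [0.56078345 0.07943813 0.21365695] [0.55287495 0.06984258 0.1970634 ] [0.57117027 0.08821352 0.22355451]
handle top 54 [0.56122277 0.07960101 0.21490263]
side 883 [0.51599012 0.09989537 0.15111806]
circle [0.51873009 0.10304828] 0.05361279104277149 577 z 0.15153381460626283
handle 166 [0.55916838 0.07255752 0.19709548] [0.55035218 0.06631862 0.17510458] [0.56870867 0.08118938 0.22023786]
handle top 51 [0.55947151 0.07431661 0.21203117]
(214, 248) [0.48192281 0.26621764 0.08051441]
(225, 246) [0.4873982  0.23274189 0.11929227]
(340, 216) [ 0.55876103 -0.05677401  0.09405922]
(330, 218) [ 0.55383665 -0.03065236  0.09915232]
```

View pics/topc.png

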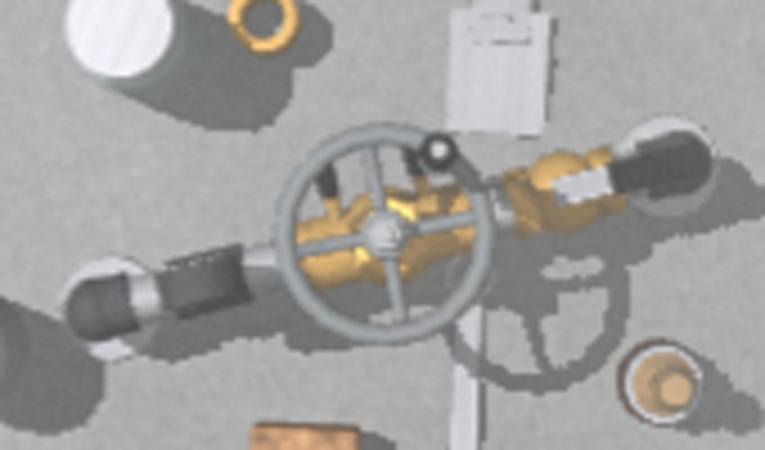

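View pics/sidec.png

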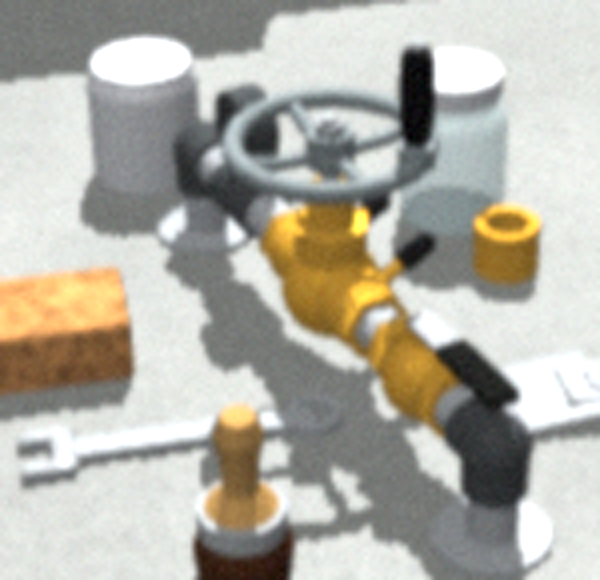

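```bash
python3 - <<'E'
from station import robot
from h import *
from scipy.spatial.transform import Rotation as Ro
R0=Ro.from_rotvec(robot.get_orientation()); print(R0.as_matrix().round(2))
C=np.array([.520,.105]); H=np.array([.5615,.080])
R=Ro.from_euler("z",np.arctan2(H[1],H[0])-1.111)*R0
o=R.as_rotvec(); np.save("ori.npy",o)
for a in np.arange(0,6.3,.8): 
    q=robot.ik([*(C+.05*np.array([np.cos(a),np.sin(a)])),.175],o); print(None if q is None else np.round(q,2))
robot.move_linear([*robot.get_tcp_pos()[:2],.32])
robot.move_pose([*H,.32],o); robot.hold(.3)
c=robot.calibration("wrist"); p,d=robot.capture("wrist")
np.savez("wrist.npz",p=p,d=d,**{k:np.array(v) for k,v in c.items()}); cv2.imwrite("pics/wrist1.png",p)
W=cloud(p,d,c); w=W.reshape(-1,3); w=w[np.isfinite(w).all(1)&(np.hypot(*(w[:,:2]-C).T)<.09)]
z=w[:,2]; t=w[(z>.205)&(z<.225)]; print("handle top",len(t),np.median(t,0),t.min(0),t.max(0))
P=w[(z>.14)&(z<.162)][:,:2]; r=np.hypot(*(P-C).T); print(circ(P[(r>.042)]))
print(robot.get_t(),robot.get_tcp_pos(),robot.get_qpos(),robot.get_force())
E
```

```text
[[-0.93  0.36 -0.  ]
 [ 0.36  0.93 -0.  ]
 [ 0.   -0.   -1.  ]]
[ 0.08  0.47  1.51 -0.    1.16 -0.16]
[ 0.14  0.46  1.53 -0.    1.16 -0.09]
[ 0.18  0.42  1.6   0.    1.12 -0.06]
[ 0.16  0.37  1.69  0.    1.08 -0.08]
[ 0.09  0.34  1.74 -0.    1.06 -0.15]
[ 0.02  0.36  1.72 -0.    1.07 -0.22]
[-0.01  0.4   1.63 -0.    1.11 -0.25]
[ 0.02  0.45  1.55 -0.    1.15 -0.21]
handle top 345 [0.5596459  0.08288233 0.21452276] [0.55114925 0.07174473 0.20503666] [0.56895935 0.08984571 0.22182582]
(array([0.51972877, 0.10995237]), np.float64(0.0529132637136363), 3413)
3.4833 [0.56147721 0.0802654  0.31999651] [ 3.67837992e-02  3.25976665e-01  1.32768723e+00 -1.06709669e-04
  1.48903054e+00 -2.01159026e-01] [ 0.42576381 -0.56552964 -0.35734326]
```

View pics/wrist1.png

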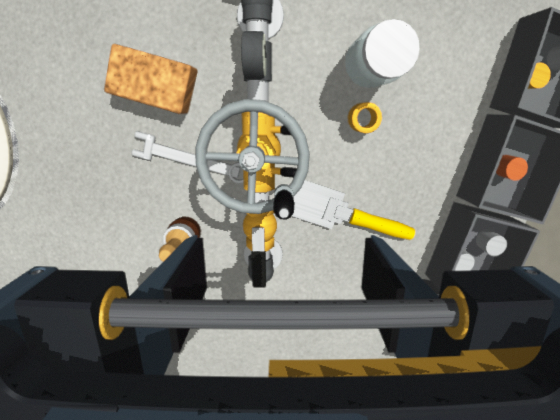

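```bash
python3 - <<'E'
from station import robot
from h import *
f=np.load("wrist.npz"); W=cloud(f["p"],f["d"],f)[150:170,241:261].reshape(-1,3); W=W[W[:,2]>.16]; print("hub",len(W),W.mean(0))
o=np.load("ori.npy"); H=[.5605,.0812]
robot.set_gripper(.06,35); robot.move_linear([*H,.24],o)
F0=robot.get_force(); np.save("F0.npy",F0)
print(robot.move_linear([*H,.1732],velocity=.08,force_limit=10), robot.get_tcp_pos(), robot.get_force()-F0)
robot.set_gripper(0.0,35); robot.hold(.2)
print(robot.get_opening(),robot.get_tcp_pos(),robot.get_force()-F0,robot.get_t())
E
```

```text
hub 225 [0.51931329 0.10948126 0.16497954]
False [0.56083972 0.08122278 0.17366617] [ 0.09051768  0.27481971 -1.14347811]
0.018567800146280154 [0.56072737 0.08115256 0.17325943] [ 2.64929655 -0.74891817 -1.25445639] 6.7167
```

```bash
cat > wind.py <<'E'
from station import robot
import numpy as np
F0=np.load("F0.npy"); Z=.1732
def u(a): return np.array([np.cos(a),np.sin(a)])
def ang(C,ref):   # actual TCP angle about C, unwrapped near ref
    d=robot.get_tcp_pos()[:2]-C; a=np.arctan2(d[1],d[0]); return a+2*np.pi*np.round((ref-a)/2/np.pi)
def wind(C,a,a_end,step,v=.06,stop=16,k=4e-5,every=5):
    """turn from command angle a to a_end; ends early when resistance exceeds stop (N). returns C,a,hit"""
    s=np.sign(a_end-a); i=0
    while abs(a_end-a)>1e-6:
        a+=s*min(step,abs(a_end-a)); i+=1
        robot.move_linear([*(C+.05*u(a)),Z],velocity=v,force_limit=45)
        f=(robot.get_force()-F0)[:2]; fr=f@u(a); ft=-s*(f@u(a+np.pi/2))  # ft: resistance
        if every and i%every==0: print(f"t{robot.get_t():.2f} cmd{np.degrees(a):.1f} act{np.degrees(ang(C,a)):.1f} fr{fr:.1f} ft{ft:.1f} op{robot.get_opening()*1e3:.1f} C{C.round(4)}")
        if ft>stop or np.hypot(*f)>45:
            print("stop",np.degrees(a),np.degrees(ang(C,a)),fr,ft); return C,a,True
        C=C+k*fr*u(a)
    return C,a,False
E
python3 - <<'E'
from wind import *
C=np.array([.5195,.109]); d=robot.get_tcp_pos()[:2]-C; a=np.arctan2(d[1],d[0]); print(np.degrees(a))
C,a,hit=wind(C,a,a-np.radians(120),np.radians(12),every=1)
np.save("st.npy",[*C,a]); print(hit,robot.get_t())
E
```

```text
-34.03745064892685
t7.04 cmd-46.0 act-46.8 fr-2.9 ft-3.7 op18.2 C[0.5195 0.109 ]
t7.37 cmd-58.0 act-58.6 fr-4.6 ft-3.8 op18.1 C[0.5194 0.1091]
t7.69 cmd-70.0 act-70.4 fr-5.0 ft-2.3 op18.7 C[0.5193 0.1092]
t8.02 cmd-82.0 act-82.3 fr-5.2 ft-2.4 op18.4 C[0.5193 0.1094]
t8.34 cmd-94.0 act-94.2 fr-6.3 ft-3.0 op18.7 C[0.5192 0.1096]
t8.67 cmd-106.0 act-106.3 fr-4.8 ft-2.8 op18.6 C[0.5192 0.1099]
t8.99 cmd-118.0 act-118.3 fr-3.9 ft-3.0 op18.3 C[0.5193 0.1101]
t9.32 cmd-130.0 act-130.4 fr-4.0 ft-3.4 op18.3 C[0.5194 0.1102]
t9.64 cmd-142.0 act-142.5 fr-3.7 ft-4.1 op18.2 C[0.5195 0.1103]
t9.97 cmd-154.0 act-154.5 fr-3.9 ft-3.1 op18.6 C[0.5196 0.1104]
False 9.9667
```

```bash
sed -i 's/if ft>stop/if abs(ft)>stop/' wind.py; python3 - <<'E'
from wind import *
*C,a=np.load("st.npy"); C=np.array(C)
C,a,hit=wind(C,a,np.radians(-322),np.radians(12),every=3)
if not hit:
    robot.hold(.2); print("rest f",robot.get_force()-F0)
    C,a,hit=wind(C,a,np.radians(-375),np.radians(3),v=.03,stop=14,k=2e-5,every=1)
np.save("st.npy",[*C,a]); robot.hold(.3); print(hit,robot.get_t(),np.degrees(ang(C,a)),robot.get_force()-F0,robot.get_opening())
E
```

```text
t10.94 cmd-190.0 act-190.4 fr-1.6 ft-4.9 op18.6 C[0.52   0.1105]
t11.92 cmd-226.0 act-226.3 fr-2.8 ft-4.7 op18.4 C[0.5201 0.1105]
t12.89 cmd-262.0 act-262.2 fr-2.7 ft-2.8 op18.4 C[0.5203 0.1102]
t13.87 cmd-298.0 act-298.3 fr-0.4 ft-3.9 op18.4 C[0.5203 0.11  ]
rest f [ 0.75844946 -4.1205822   4.42690699]
t14.97 cmd-325.0 act-324.6 fr-1.2 ft-0.3 op18.2 C[0.5202 0.1099]
t15.22 cmd-328.0 act-327.4 fr-1.0 ft1.7 op18.2 C[0.5202 0.1099]
t15.47 cmd-331.0 act-330.4 fr-0.4 ft1.7 op18.1 C[0.5202 0.1099]
t15.72 cmd-334.0 act-333.4 fr-1.2 ft1.6 op18.2 C[0.5202 0.1099]
t15.97 cmd-337.0 act-336.4 fr-0.4 ft0.6 op18.2 C[0.5201 0.1099]
t16.22 cmd-340.0 act-339.4 fr-1.8 ft1.4 op18.8 C[0.5201 0.1099]
t16.47 cmd-343.0 act-342.4 fr0.3 ft2.1 op18.4 C[0.5201 0.1099]
t16.72 cmd-346.0 act-345.4 fr0.9 ft1.1 op18.4 C[0.5201 0.1099]
t16.97 cmd-349.0 act-346.8 fr1.0 ft13.5 op18.1 C[0.5201 0.1099]
t17.22 cmd-352.0 act-347.4 fr0.2 ft30.3 op18.7 C[0.5201 0.1099]
stop -352.00000000000017 -347.4411279891633 0.22751012903836365 30.31061844877033
True 17.5167 -347.45777442970416 [-4.5955112  29.82190397  5.87965851] 0.01804704154024631
```

```bash
python3 - <<'E'
from wind import *
*C,a=np.load("st.npy"); C=np.array(C)
print("stop pos",robot.get_tcp_pos()); end=np.radians(-346.5+720)
C,a,hit=wind(C,a,np.radians(-340),np.radians(4),v=.03,stop=60,k=0,every=1)
C,a,hit=wind(C,a,end-np.radians(12),np.radians(12),stop=25,every=6)
if not hit: C,a,hit=wind(C,a,end,np.radians(4),v=.03,stop=25,every=1)
np.save("st.npy",[*C,a]); robot.hold(.6)
print(hit,robot.get_t(),np.degrees(ang(C,a)),robot.get_tcp_pos(),robot.get_force()-F0,robot.get_opening(),abs(robot.get_qvel()).max())
import cv2
from h import cloud
c=robot.calibration("wrist"); p,d=robot.capture("wrist"); cv2.imwrite("pics/wrist2.png",p)
p,d=robot.capture("side"); cv2.imwrite("pics/side2.png",cv2.resize(p[150:320,180:400],None,fx=3,fy=3))
E
```

```text
stop pos [0.56872002 0.12067898 0.17317375]
t17.78 cmd-348.0 act-346.7 fr0.4 ft-5.2 op18.3 C[0.5201 0.1099]
t18.05 cmd-344.0 act-343.5 fr0.2 ft-1.3 op18.3 C[0.5201 0.1099]
t18.32 cmd-340.0 act-339.7 fr-0.8 ft0.2 op18.3 C[0.5201 0.1099]
t20.27 cmd-268.0 act-267.4 fr1.3 ft-3.3 op18.6 C[0.5201 0.1098]
t22.22 cmd-196.0 act-195.7 fr0.5 ft-4.2 op18.4 C[0.52 0.11]
t24.17 cmd-124.0 act-123.5 fr1.5 ft-3.3 op18.6 C[0.5197 0.11  ]
t26.12 cmd-52.0 act-51.7 fr1.5 ft-3.3 op18.1 C[0.5198 0.1097]
t28.07 cmd20.0 act20.5 fr1.9 ft-3.5 op18.4 C[0.5202 0.1096]
t30.02 cmd92.0 act92.5 fr2.4 ft-4.5 op18.6 C[0.5204 0.1099]
t31.97 cmd164.0 act164.2 fr3.0 ft-3.3 op18.4 C[0.5201 0.1104]
t33.92 cmd236.0 act236.7 fr3.1 ft-4.2 op18.3 C[0.5194 0.1101]
t35.87 cmd308.0 act308.3 fr4.4 ft-4.0 op18.5 C[0.5194 0.1096]
t37.68 cmd365.5 act365.5 fr0.8 ft1.4 op18.6 C[0.5202 0.1092]
t37.95 cmd369.5 act369.7 fr1.0 ft0.4 op18.3 C[0.5203 0.1092]
t38.22 cmd373.5 act373.8 fr-0.0 ft-0.4 op18.5 C[0.5203 0.1092]
False 38.8167 373.73068992426346 [0.56876036 0.12103534 0.17318001] [-0.86303639  2.21753513  4.65316299] 0.018234719714442706 0.0012648626919444825
```

View pics/wrist2.png

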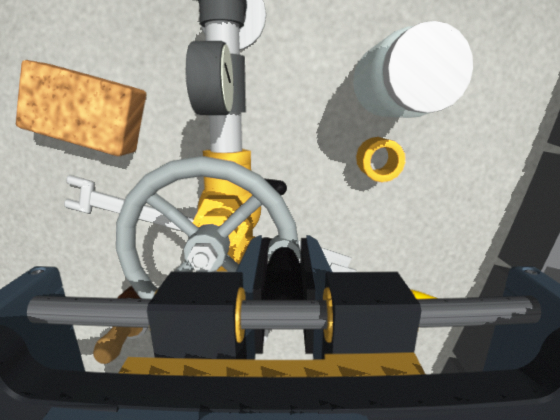

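View pics/side2.png

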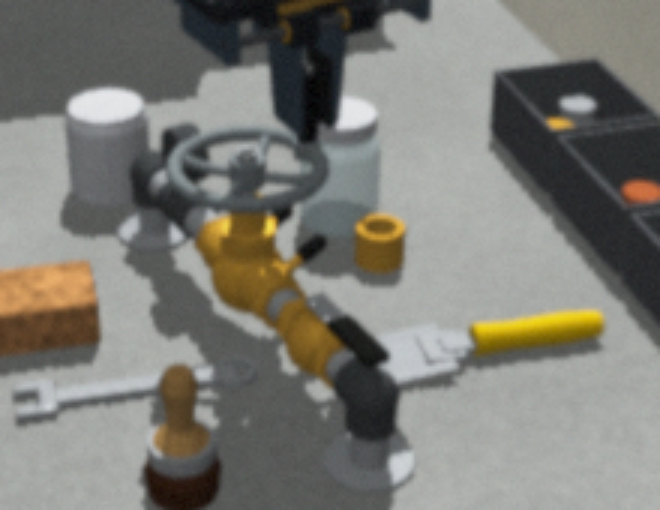

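The wrist view shows the handle clamped between the pads at about (285,265), standing on the body's +x side of the hub at about (203,255). The side view shows all the things lying around still upright and in place. The TCP is within 0.4 mm of where it was at the stop, two turns later.

```bash
python3 -c "
from station import robot
print(robot.get_t(),robot.get_opening()); robot.close_job()"
```

```text
38.9167 0.01815347898762726
the job is handed in; nothing more can be done
```

The valve is closed and backed off two full turns. I handed the job in at 38.9 s of the 64 s allowed, with the handle still gripped; no verdict was reported.

- **Closing:** I wound the wheel clockwise from about 0.87 turns open. The resistance rose to about 30 N at a bearing of -347°, and I had predicted the stop at -346.6° from the pipe's direction. I held it there for 0.3 s.
- **Backing off:** I then turned it 720° anticlockwise. The TCP came back to within 0.4 mm of its stop position, which puts the wheel at about 12.57 rad (measured 0 to 1° over, tolerance ±11°). The arm was at rest.
- **Grip:** The commanded effort was 35 N and the fingers stood 18.2 mm open on the 19 mm handle. I did not measure the grip force itself. The grasp point is about 4 mm above the handle's middle.
- **Surroundings:** All the things visible in the last pictures stand where they were. I judged this by eye and did not measure it.
- **Disagreements:** The tangential force read about -3 to -5 N while the wheel was moving, the opposite sign to friction. I took that to be the arm slowing down at the end of each step. The wheel centre measured in different views differed by up to 6 mm, so I corrected it by force while winding.

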